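Release the safety catch and hold a lock-cylinder clamp shut

ROBOT

A 7-joint arm with a two-finger parallel gripper is mounted at the origin on a cart in front of the work surface, level with it; the furniture and walls round the work are solid. World frame = base frame: x ahead of the robot, y to its left, z up, the work surface at z = 0. Lengths are in mm, angles in rad, forces in N, time in s.
With the tool pointing down it reaches from about 425 to 825 mm from the base axis. Payload 3.6 kg.
Tool frame: the origin (TCP) lies at the very end of the fingers, on their centre line; the grasp point (between the pads) lies 19 mm behind it (grip_point_offset is the distance from the TCP to the grasp point, in mm); y points along the fingers, x is the direction in which the jaws open and shut, and the axes are right-handed (so a half turn about y gives the same grasp; the last joint's range is limited). The gripper opens to 85 mm and grips with 20 to 120 N. Pads are 22 mm wide; open, the fingers measure 114 mm over their backs; the gripper's body (76 mm by 85 mm) begins 54 mm behind the grasp point. The pads swing forward as they close: fully open they stand 13 mm farther back than shut.
Start: joints at [-1.298, 0.615, -0.013, 1.423, 0.008, 1.103, -0.04], TCP at [191.931, 620.987, 231.297] pointing down, gripper open.
Joint ranges: [-3.12, 3.12], [-0.3, 2.06], [-1.34, 1.32], [0.26, 2.42], [-1.36, 4.5], [0.01, 1.98], [-2.84, 2.84]. Speed limits (rad/s): [2.79, 2.79, 3.14, 3.14, 3.14, 3.14, 3.14].

INTERFACE

Orientations are given as a unit quaternion [x, y, z, w].
In Python, from station import get_state, get_image, get_calibration, finish_job, trace, grip_point_offset gives the robot as it stands.
- The arm moves only by the tool play_rows, never from a script. Its argument "targets" is one flat list of numbers, 4 for each row, row after row: the shift along the tool's x, y, z in m, then the turn about the tool's y in rad. In form: [dx, dy, dz, turn, dx, dy, dz, turn, ...]. A call has 1 to 10 rows; each row is the pose to reach, as a shift and turn from the pose commanded when the call began, along the tool's axes at that moment; what a row does not reach only later rows make up. A row lasts 1/10 s, in which the tool goes at most 50 mm and 8.59 degrees, less where a joint would pass 70% of its speed; a pose out of reach is approached as far as the arm can. A call with a gripper value outside its range is refused whole. "claw" is the opening, from 0 (shut) to 1 (fully open), set as the call begins (left out, the last holds). The fingers move at their own pace and stop on an object; the grip force is fixed at half the most. Time passes only in rows, so rows that repeat a pose let the fingers close. It gives the time, the measured TCP pose, the force and the opening at its end, in the units of the state.
- get_state(): the state, without advancing time (a new reading comes with each control period).
- get_image(name): name is "side" or "top"; returns (picture, depth): 384x512x3 uint8, red, green, blue; 384x512 float32, mm along the optical axis (not along the pixel's ray), 0 where there is no reading.
- get_calibration(name): a dict with "K" (3x3 intrinsics, pixels), "k1" (the pictures are not rectified: a ray, as slopes to the right and down, at radius r is drawn at 1 + k1 r^2 times it, then the intrinsics apply), "eye" and "attitude" of the camera in the world. Camera axes: x right, y down, z forward; pixel columns grow to the right and rows downward; lengths in mm; the calibration is good to about 2 mm. A picture is of the moment at which its call begins. get_calibration takes no time and is no camera call.
- finish_job(): hands the job in, once; it reports no verdict.
Trained networks look in the newest picture that a camera, given by its name, has taken for a name from the list of things; names that differ only in an ending like _2 or _b are one class to them, and where a whole thing is asked for, a point or a joint stands for the part that bears it (a point fixed in the world has none). Each returns a list of dicts, best first, with "score" (0 to 1); they miss things now and then, are a little off and sometimes report something else, mostly with a low value. They report only what shows in the picture. A call takes as long as a camera call.
- trace(camera, thing): "region" (384x512 bool, what is visible of it) and "bbox" ([centre column, centre row, width, height] in pixels, round what is visible of it).
The state is a dict: "time_s": time; "joint_positions": joint angles; "joint_velocities": joint speeds; "joint_torque": joint torques, N m; "eef_pos": TCP position; "orientation": TCP orientation; "force": force on the tool from outside, world axes, zero at the start; "moment": the same for the moment, N m; "finger_gap": finger opening in mm.
Only numpy, scipy, OpenCV 4.12 (cv2) and the standard library are available. Lean on these libraries where they do the work, as an engineer would, in place of code of your own. Each camera call takes 0.05 s, during which the arm holds its last target. There are 200 camera calls.

TASK

Clamp the lock cylinder in the small lever press: first flip the steel safety catch in front of the hand lever right over by its thumb tab so that its bar stands up out of the way, then pull the sprung hand lever towards the front of the press as far as it goes and hold it there. Finish while still holding the lever fully pulled with the gripper, and leave the other things on the bench where they lie.

Things in the scene. Friction and masses are not known exactly. Their poses are not given: they have to be found in the camera images.
- press: grey lever press, fixed to the worktop (elsewhere each time). Base plate 230x130x12 mm, x = -75 to 155 mm. Origin on the worktop straight below the lever's pivot; x points to the back of the press (nest with a lock cylinder, 37 mm high, x = 96 to 147 mm), -x to its front, y to its left, z up
- lever_angle (a joint): hand lever, rad: 0 at rest (leans back 0.15 rad, to the press's +x), grows as it is pulled to the press's front (-x), solid stop at 0.85 (leans 0.70 forward). A spring pulls it back: about 2.5 N at the grip at rest, 7 N at the stop; let go, it returns. While the catch is closed it is blocked after about 0.07 rad
- lever: the hand lever: 14 mm wide steel shank, then a 12 mm rod, with a round black grip, 22 mm thick and 60 mm long, at its end. Origin on the lever's pivot (a pin along the press's y, 50 mm above the press's origin); z along the lever to its end, y along the pivot. The grip spans z = 135 to 195 mm
- handle_grip (a point): centre of the black grip, 165 mm from the pivot (213 mm above the worktop at rest, 176 mm when fully pulled); frame as lever. It can be pinched from above with the fingers left and right of it (along the press's y): the grip turns between the fingers as the lever swings
- catch (a joint): safety catch, rad: 0 closed (bar level in front of the lever, blocking it), grows as it flips, stop at 1.35 (bar upright). Starts at 0 to 0.15; clears the lever from about 1.0; friction keeps it where it is left (about 1 N at the tab)
- catch_hinge (a point): pivot of the catch, a pin along the press's x, at x = -7, y = -50, z = 100 mm in the press's frame, behind a post 110 mm high (its centre at x = -22, y = -50 mm). A 10 mm square steel bar reaches from here 64 mm to the left (+y) across the lever's front; the thumb tab points to the other side
- catch_tab (a point): middle of the ribbed outer part of the thumb tab, on its upper face, 66 mm from the catch's pivot. Flat steel plate 26 mm wide (centre at the press's x = -13 mm), 5 mm thick, 9 to 82 mm from the pivot, pointing to the press's right (-y): 0.66 rad above level when closed, 0.69 below when flipped. Pressed straight down some 90 mm it flips the catch; clear below
- padlock_brass: brass padlock, 68x45x19 mm, lying flat; loose bystander, origin at the centre of its underside
- tape_1: roll of black tape, 58 mm across, 19 mm high; loose bystander, origin at the centre of its underside
- cylinder_b: loose brass lock cylinder, 44x72x17 mm; bystander, origin on its underside
- pen_2: red and white marker pen, 135 mm long, 17 mm thick; loose bystander, origin on its underside
- screwdriver_black: screwdriver with black handle, 161 mm long, 25 mm thick; loose bystander, origin on its underside
- padlock_steel: grey steel padlock, 58x38x16 mm, lying flat; loose bystander, origin at the centre of its underside

How it is judged (in metres and radians):
On the way, in this order (a step that is already met when the one before it is completed fails the run):
1. the safety catch is flipped over while the lever is still at rest (value of joint catch above 1 rad and value of joint lever_angle below 0.15 rad), for 0.2 s.
2. the lever is pulled to its stop and held by the gripper (value of joint catch above 1 rad and value of joint lever_angle above 0.75 rad and contact force between the fingers and lever above 2 N), for 0.5 s.
At the end, for the whole second after the job is handed in: The catch stands open (beyond 1.0 rad of 1.35), the lever is held still within 0.1 rad of its stop at 0.85 rad, and the fingers press on the lever's rod or grip with more than 2 N (all of step 2 and value of joint lever_angle below 0.92 rad and velocity of joint lever_angle between -0.1 and 0.1 rad/s); the arm keeps its last pose, push and grip.
It fails at once if the lever is forced past the closed catch (value of joint lever_angle above 0.25 rad and value of joint catch below 0.8 rad).
It fails at once if another thing on the bench is moved by more than 30 mm (distance of any of padlock_brass, tape_1, cylinder_b, pen_2, screwdriver_black, padlock_steel from where it was at the start of the episode above 0.03 m).
It also fails if it takes over 43 s, if anything falls off the work surface, if the arm or the gripper's body presses on something with over 40 N, if the wrist force passes 120 N, or if a joint passes its speed limit or range.

## Working session

There is one attempt and no reset: what is moved stays moved. The work goes in short steps, Python scripts to look and compute and a tool call to move; the robot and the scene stay as the last step left them, time stands still between calls to the robot, and variables do not carry over. Pictures are saved under pics/ and viewed, about 8 in all and at most 12, crops included, and the job is handed in when it is done.

Besides the shell and the picture viewer there is one more tool, called as name(argument=value, ...) on one line, values as JSON. play_rows: Moves the arm, as the interface text tells. Its arguments: {"type":"object","properties":{"targets":{"type":"array"},"claw":{"type":"number"}},"required":["targets"]}

```bash
mkdir -p pics
cat > h.py <<'E'
import numpy as np,cv2
from station import *
from scipy.spatial.transform import Rotation as R
def Rc(c):
    a=np.array(c["attitude"],float)
    return a if a.shape==(3,3) else R.from_quat(a).as_matrix()
def cloud(cam,depth):
    c=get_calibration(cam);K=np.array(c["K"],float)
    v,u=np.mgrid[:384,:512]
    p=np.stack([u,v],-1).reshape(-1,1,2).astype(float)
    q=cv2.undistortPoints(p,K,np.array([c["k1"],0,0,0,0.])).reshape(384,512,2)
    P=np.dstack([q,np.ones((384,512))])*depth[...,None]
    W=P@Rc(c).T+np.array(c["eye"],float)
    W[depth<=0]=np.nan
    return W
E
python3 - <<'E'
from h import *
s=get_state();print(s["time_s"],s["eef_pos"],s["orientation"],s["finger_gap"],grip_point_offset)
ims=[]
for n in("top","side"):
    c=get_calibration(n);print(n,c)
    im,d=get_image(n);W=cloud(n,d);np.savez(n+".npz",im=im,W=W);ims.append(im)
    cv2.imwrite(f"pics/{n}0.png",cv2.resize(im[...,::-1],(768,576)))
    for t in("press","lever","handle_grip","catch","catch_tab"):
        for r in trace(n,t)[:2]:
            w=W[r["region"]];print(t,round(r["score"],2),np.round(r["bbox"]),np.nanmedian(w,0).round(),np.nanpercentile(w,2,axis=0).round(),np.nanpercentile(w,98,axis=0).round())
E
```

```text
0.0 [191.73078475 620.25647858 230.10811005] [ 0.56962024  0.4190031  -0.42048754 -0.56847112] 85.20215986055807 18.700000000000003
top {'K': array([[475.5154069 ,   0.        , 253.51797734],
       [  0.        , 475.5154069 , 187.96031334],
       [  0.        ,   0.        ,   1.        ]]), 'k1': -0.060965970647290105, 'eye': array([ 298.56519553, -143.47779167, 1379.74790506]), 'attitude': array([-0.69386743,  0.71354898, -0.06046868,  0.07575864])}
press 0.66 [316. 163.  73.  77.] [ 612. -271.   14.] [ 529. -361.    6.] [ 740. -202.  232.]
press 0.49 [328. 175.  55.  20.] [ 577. -335.  115.] [ 554. -380.   -1.] [ 607. -256.  146.]
lever 0.58 [308. 159.  16.  40.] [ 615. -269.  211.] [ 591. -282.   44.] [ 636. -260.  244.]
lever 0.3 [328. 175.  49.  18.] [ 576. -331.  115.] [ 556. -377.   62.] [ 604. -256.  144.]
handle_grip 0.65 [309. 160.  12.  38.] [ 613. -268.  194.] [ 590. -280.   52.] [ 633. -259.  244.]
catch 0.62 [330. 175.  48.  10.] [ 571. -344.  123.] [ 553. -378.  104.] [ 592. -276.  146.]
catch_tab 0.68 [328. 175.  47.  12.] [ 574. -336.  119.] [ 554. -377.   83.] [ 598. -258.  144.]
side {'K': array([[373.56936074,   0.        , 257.26568023],
       [  0.        , 373.56936074, 197.76023771],
       [  0.        ,   0.        ,   1.        ]]), 'k1': -0.08285269585217499, 'eye': array([ 332.19231465, -872.08077935,  631.08397352]), 'attitude': array([ 0.86392035, -0.12221634,  0.06725001, -0.48392379])}
press 0.79 [317. 244. 103. 111.] [ 618. -291.   15.] [ 528. -358.    3.] [ 737. -203.  233.]
lever 0.87 [310. 222.  26.  66.] [ 617. -274.  193.] [ 604. -282.   84.] [ 638. -261.  245.]
handle_grip 0.76 [310. 222.  23.  70.] [ 617. -274.  193.] [ 604. -282.   85.] [ 637. -262.  245.]
catch 0.75 [302. 253.  19.  32.] [ 582. -315.  112.] [ 553. -379.   14.] [ 638. -234.  147.]
catch_tab 0.53 [300. 252.  19.  32.] [ 580. -318.  112.] [ 552. -379.   68.] [ 611. -252.  147.]
```

Run:
```python
from h import *
P=[]
for n in("top","side"):
    z=np.load(n+".npz");W=z["W"]
    m=(abs(W[...,2]-12)<5)&(W[...,0]>480)&(W[...,0]<800)&(W[...,1]>-420)&(W[...,1]<-150)
    k,l,st,_=cv2.connectedComponentsWithStats(m.astype(np.uint8));i=1+np.argmax(st[1:,4])
    w=W[l==i][:,:2].astype(np.float32);print(n,len(w),cv2.minAreaRect(w));P.append(w)
    c=z["im"][100:350,180:460] if n=="side" else z["im"][80:290,200:480]
    cv2.imwrite(f"pics/{n}c.png",cv2.resize(c[...,::-1],None,fx=2.4,fy=2.4,interpolation=cv2.INTER_CUBIC))
    g=W[(W[...,2]>165)&(W[...,0]>540)&(W[...,0]<700)&(W[...,1]>-330)&(W[...,1]<-200)]
    for a in range(165,250,15):
        q=g[(g[:,2]>a)&(g[:,2]<a+15)]
        if len(q):print(a,len(q),q.mean(0).round(1),np.ptp(q,0).round())
    t=W[(W[...,2]>85)&(W[...,2]<160)&(W[...,0]>520)&(W[...,0]<640)&(W[...,1]>-420)&(W[...,1]<-240)]
    for a in range(85,160,10):
        q=t[(t[:,2]>a)&(t[:,2]<a+10)]
        if len(q):print(a,len(q),q.mean(0).round(1),np.ptp(q,0).round())
```

```text
top 1513 ((637.9730834960938, -275.11151123046875), (130.0206756591797, 226.6547088623047), 76.97623443603516)
165 2 [ 613.1 -266.7  166.7] [2. 3. 2.]
180 24 [ 613.7 -267.2  187.8] [15. 24. 13.]
195 17 [ 613.6 -271.6  202.6] [11. 22. 14.]
210 24 [ 616.  -268.6  217.2] [16. 21. 13.]
225 33 [ 621.6 -270.3  234.5] [24. 21. 14.]
240 46 [ 625.3 -273.1  242.5] [20. 18.  5.]
85 7 [ 580.8 -295.    91.4] [48. 59.  4.]
95 30 [ 585.9 -287.7  102.4] [45. 68.  9.]
105 166 [ 581.6 -300.1  109.8] [49. 91. 10.]
115 77 [ 575.8 -325.5  119.2] [54. 99. 10.]
125 67 [ 571.9 -344.4  129.8] [ 64. 102.  10.]
135 78 [ 571.2 -351.9  140.5] [ 61. 120.  10.]
145 20 [ 584.4 -327.4  148.6] [ 67. 118.   9.]
155 2 [ 611.1 -270.1  158.2] [1. 2. 2.]
side 2265 ((640.2154541015625, -274.52557373046875), (135.20252990722656, 229.38888549804688), 77.2378158569336)
165 29 [ 617.3 -272.3  171.4] [11. 10. 13.]
180 61 [ 617.8 -276.3  188.2] [21. 23. 12.]
195 71 [ 619.8 -276.5  202.6] [20. 18. 15.]
210 69 [ 622.4 -277.1  218.1] [20. 18. 14.]
225 69 [ 624.5 -277.7  233. ] [23. 20. 15.]
240 54 [ 628.  -274.1  243.8] [21. 20.  6.]
85 34 [ 582.8 -298.2   90.3] [49. 50.  9.]
95 47 [ 586.6 -289.2  100.2] [55. 61. 10.]
105 187 [ 585.7 -291.7  110.1] [56. 76. 10.]
115 46 [ 590.3 -301.8  119.9] [55. 83. 10.]
125 43 [ 592.7 -302.7  130.3] [65. 99. 10.]
135 66 [ 582.8 -331.6  141.4] [ 67. 116.  10.]
145 51 [ 587.6 -324.8  148.1] [ 70. 117.  10.]
155 10 [ 615.9 -272.   158.5] [11.  7.  4.]
```

View pics/top0.png

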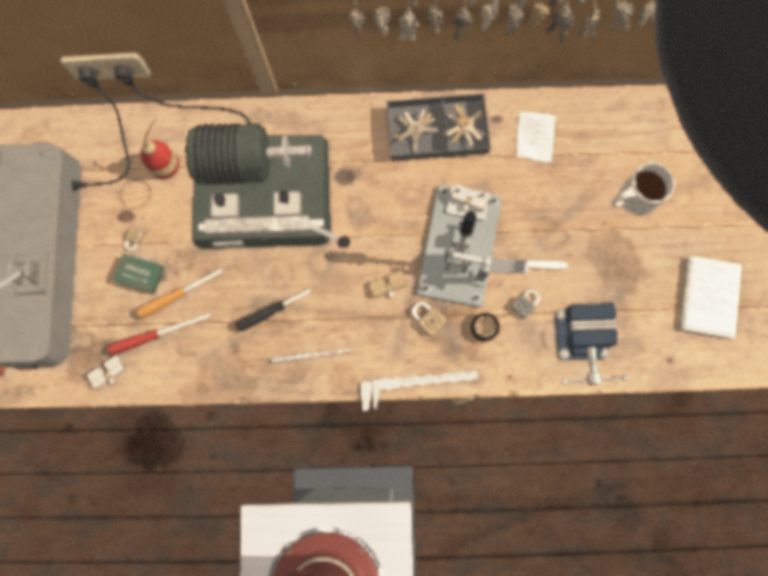

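View pics/sidec.png

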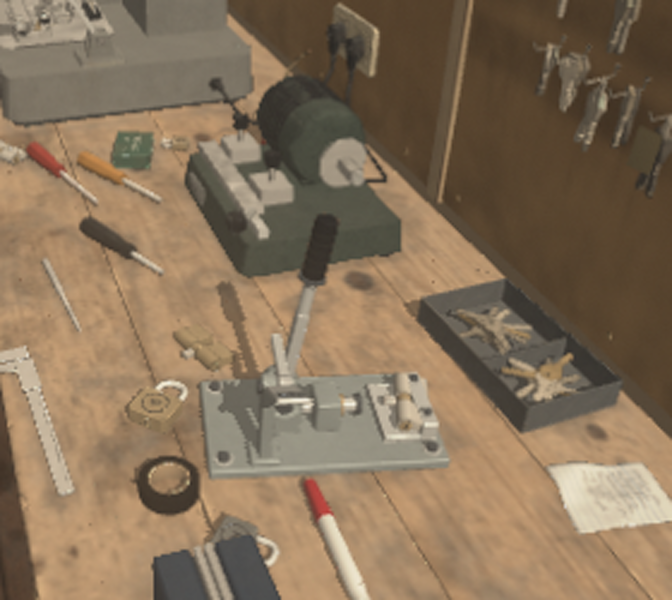

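Run:
```python
from h import *
s=get_state();M=R.from_quat(s["orientation"]).as_matrix();print(M.round(3))
W=np.load("top.npz")["W"]
b=W[:150,440:];print("dark",np.nanpercentile(b,[2,50,98],axis=(0,1)).round())
for n in("top","side"):
    W=np.load(n+".npz")["W"].reshape(-1,3);W=W[~np.isnan(W[:,0])]
    print(n)
    for y in range(-450,750,100):
        q=W[(abs(W[:,1]-y)<50)]
        print(y,[(x,int(np.percentile(q[abs(q[:,0]-x)<50][:,2],99.5))) for x in range(150,750,100) if (abs(q[:,0]-x)<50).sum()>20])
```

```text
[[ 0.295 -0.    -0.955]
 [ 0.955  0.     0.295]
 [ 0.    -1.     0.   ]]
dark [[ 367. -819.   -4.]
 [ 412. -257. 1157.]
 [ 891. -242. 1182.]]
top
-450 [(150, -883), (250, -883), (350, 84), (450, 109), (550, 20), (650, 6)]
-350 [(150, -882), (250, -881), (350, 7), (450, 23), (550, 146), (650, 23)]
-250 [(150, -884), (250, -883), (350, 1176), (450, 1184), (550, 111), (650, 244)]
-150 [(150, 6), (250, -883), (350, 12), (450, 19), (550, 20), (650, 6)]
-50 [(150, 6), (250, -884), (350, 12), (450, 9), (550, 12), (650, 126)]
50 [(150, 5), (250, -882), (350, 7), (450, 12), (550, 23), (650, 137)]
150 [(150, 6), (250, -881), (350, 6), (450, 24), (550, 25), (650, 132)]
250 [(150, -884), (250, -884), (350, 6), (450, 16), (550, 22), (650, 89)]
350 [(150, -881), (250, -882), (350, 6), (450, 26), (550, 30), (650, 29)]
450 [(150, -882), (250, -884), (350, 17), (450, 102), (550, 104), (650, 104)]
550 [(150, -883), (250, -885), (350, 6), (450, 107), (550, 207), (650, 121)]
650 [(150, -882), (250, -884), (350, 7), (450, 70), (650, 106)]
side
-450 [(350, 84), (450, 106), (550, 18), (650, 4)]
-350 [(350, 4), (450, 21), (550, 145), (650, 21)]
-250 [(350, 9), (450, 21), (550, 111), (650, 245)]
-150 [(150, 3), (350, 11), (450, 20), (550, 19), (650, 4)]
-50 [(150, 4), (350, 10), (450, 9), (550, 15), (650, 127)]
50 [(150, 3), (350, 4), (450, 11), (550, 23), (650, 131)]
150 [(150, 594), (250, -889), (350, 4), (450, 26), (550, 26), (650, 117)]
250 [(150, 593), (250, -888), (350, 5), (450, 16), (550, 24), (650, 90)]
350 [(150, -888), (250, -889), (350, 5), (450, 26), (550, 29), (650, 29)]
450 [(150, 579), (250, -888), (350, 20), (450, 101), (550, 102), (650, 104)]
550 [(150, 568), (250, 571), (350, 5), (450, 104), (550, 271), (650, 128)]
650 [(150, 513), (250, 566), (350, 75), (450, 336), (550, 403), (650, 444)]
```

play_rows(targets=[-0.332, -0.03, -0.351, -0.073, -0.332, -0.03, -0.351, -0.073, -0.332, -0.03, -0.351, -0.073, -0.332, -0.03, -0.351, -0.073, -0.332, -0.03, -0.351, -0.073, -0.332, -0.03, -0.351, -0.073, -0.332, -0.03, -0.351, -0.073, -0.332, -0.03, -0.351, -0.073, -0.332, -0.03, -0.351, -0.073, -0.332, -0.03, -0.351, -0.073], claw=0)

```text
time_s: 1.6
eef_pos: [431.0, 196.3, 262.0]
orientation: [0.555, 0.439, -0.439, -0.554]
force: [1.1, 0.3, 0.4]
finger_gap: 0.0
```

play_rows(targets=[-0.517, 0, -0.256, 0, -0.517, 0, -0.256, 0, -0.517, 0, -0.256, 0, -0.517, 0, -0.256, 0, -0.517, 0, -0.256, 0, -0.517, 0, -0.256, 0, -0.517, 0, -0.256, 0, -0.517, 0, -0.256, 0, -0.517, 0, -0.256, 0, -0.517, 0, -0.256, 0])

```text
time_s: 2.6
eef_pos: [545.1, -288.3, 261.6]
orientation: [0.553, 0.44, -0.44, -0.553]
force: [1.0, 0.4, 0.7]
finger_gap: -0.4
```

```bash
cat > st.py <<'E'
from h import *
import sys
O=np.array([600,-265.8,0]);a=np.radians(-12.9)
P=np.array([[np.cos(a),-np.sin(a),0],[np.sin(a),np.cos(a),0],[0,0,1]])
s=get_state();p=np.array(s["eef_pos"]);M=R.from_quat(s["orientation"]).as_matrix()
print(s["time_s"],"world",p.round(1),"press",(P.T@(p-O)).round(1),"toolaxes in press\n",(P.T@M).round(3),np.round(s["force"],1),s["finger_gap"])
if len(sys.argv)>1:
    t=O+P@np.array(list(map(float,sys.argv[1:4])));print("shift m",(M.T@(t-p)/1000).round(4))
E
python3 st.py -13 -105 165
```

```text
2.6 world [ 545.1 -288.3  261.6] press [-48.5 -34.2 261.6] toolaxes in press
 [[ 0.001  0.001 -1.   ]
 [ 1.     0.     0.001]
 [ 0.    -1.    -0.001]] [1.  0.4 0.7] -0.38127004731547526
shift m [-0.0708  0.0966 -0.0356]
```

play_rows(targets=[-0.035, 0, -0.018, 0, -0.07, 0, -0.036, 0, -0.07, 0.04, -0.036, 0, -0.07, 0.08, -0.036, 0, -0.07, 0.08, -0.036, 0, -0.07, 0.08, -0.036, 0])

```text
time_s: 3.2
eef_pos: [564.3, -362.4, 181.5]
orientation: [-0.553, -0.44, 0.44, 0.553]
force: [0.0, -0.9, -0.1]
finger_gap: -0.2
```

```bash
python3 st.py -13 -105 140
python3 - <<'E'
from h import *
im,d=get_image("side");cv2.imwrite("pics/s1.png",cv2.resize(im[150:330,220:420][...,::-1],None,fx=3.3,fy=3.3,interpolation=cv2.INTER_CUBIC))
E
```

```text
3.2 world [ 564.3 -362.4  181.5] press [ -13.3 -102.1  181.5] toolaxes in press
 [[ 0.001 -0.001 -1.   ]
 [ 1.     0.     0.001]
 [ 0.    -1.     0.001]] [ 0.  -0.9 -0.1] -0.188820768275353
shift m [-0.0029  0.0415 -0.0003]
```

View pics/s1.png

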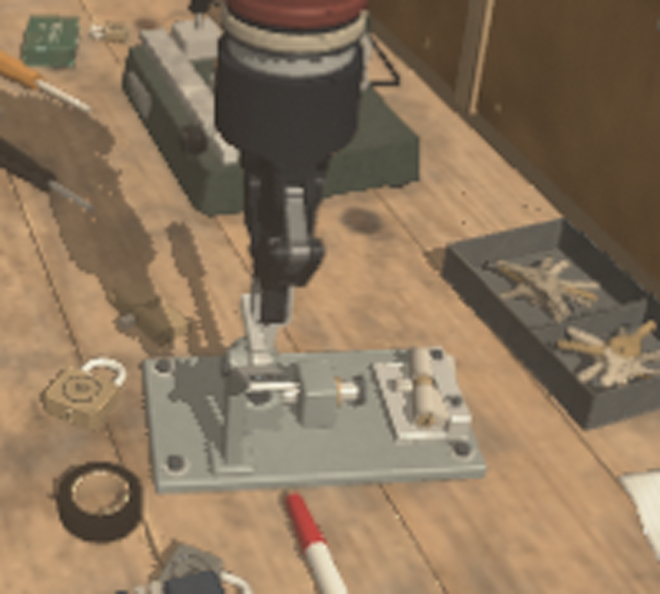

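Run:
```python
from st import *
for n in("top","side"):
    W=np.load(n+".npz")["W"].reshape(-1,3);Q=(W-O)@P
    q=Q[(Q[:,2]>112)&(Q[:,2]<155)&(Q[:,1]<-62)&(Q[:,1]>-140)&(abs(Q[:,0]+13)<40)]
    print(n,len(q),np.percentile(q,[3,50,97],axis=0).round(1).tolist())
    print(np.polyfit(q[:,1],q[:,2],1).round(3))
im,d=get_image("side");W=cloud("side",d).reshape(-1,3);Q=(W-O)@P
q=Q[(Q[:,2]>176)&(Q[:,2]<205)&(Q[:,1]<-60)&(Q[:,1]>-140)&(abs(Q[:,0]+13)<40)]
print("finger",len(q),np.percentile(q,[3,50,97],axis=0).round(1).tolist())
```

```text
3.25 world [ 565.2 -363.1  183.3] press [ -12.2 -102.6  183.3] toolaxes in press
 [[ 0.001  0.003 -1.   ]
 [ 1.    -0.001  0.001]
 [-0.001 -1.    -0.003]] [1.  0.3 1.3] -0.1546299666415661
top 215 [[-24.2, -117.8, 113.2], [-12.3, -92.4, 129.6], [0.6, -65.2, 146.1]]
[-0.632 71.357]
side 107 [[-24.3, -118.5, 115.4], [-13.5, -105.6, 141.5], [-0.3, -66.1, 146.9]]
[-0.588 77.367]
finger 81 [[-22.4, -116.2, 186.6], [-14.8, -109.5, 197.3], [-1.3, -103.3, 204.0]]
```

play_rows(targets=[-0.003, 0.015, 0, 0, -0.003, 0.03, 0, 0, -0.003, 0.04, 0, 0, -0.003, 0.05, 0, 0, -0.003, 0.06, 0, 0, -0.003, 0.07, 0, 0, -0.003, 0.08, 0, 0, -0.003, 0.09, 0, 0, -0.003, 0.1, 0, 0, -0.003, 0.1, 0, 0])

```text
time_s: 4.3
eef_pos: [562.5, -364.6, 79.2]
orientation: [-0.552, -0.44, 0.441, 0.555]
force: [-0.2, 1.1, 1.2]
finger_gap: -0.1
```

```bash
python3 st.py -13 -105 70
python3 - <<'E'
from h import *
im,d=get_image("side");cv2.imwrite("pics/s2.png",cv2.resize(im[150:330,220:420][...,::-1],None,fx=3.3,fy=3.3,interpolation=cv2.INTER_CUBIC))
E
```

```text
4.3 world [ 562.5 -364.6   79.2] press [ -14.5 -104.6   79.2] toolaxes in press
 [[ 0.001 -0.003 -1.   ]
 [ 1.     0.001  0.001]
 [ 0.001 -1.     0.003]] [-0.2  1.1  1.2] -0.13517505588606946
shift m [-0.0004  0.0092 -0.0016]
```

View pics/s2.png

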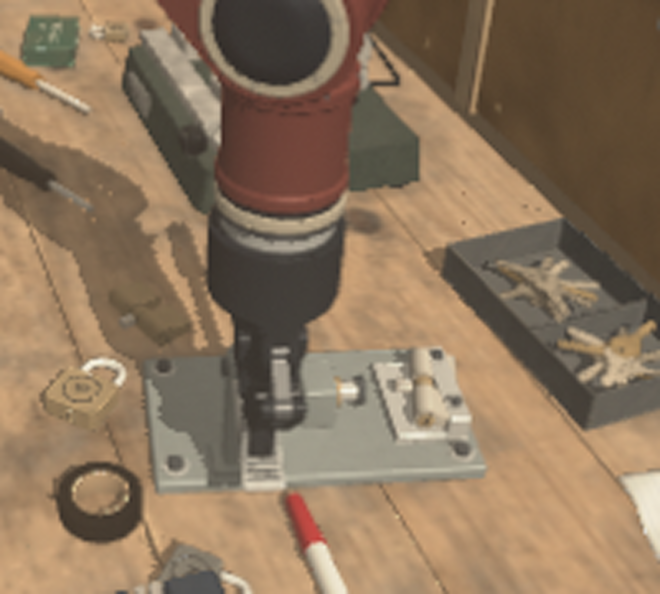

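play_rows(targets=[0, 0.004, 0, 0, 0, 0.008, 0, 0, 0, 0.012, 0, 0, 0, 0.012, 0, 0])

```text
time_s: 4.75
eef_pos: [563.2, -365.6, 68.8]
orientation: [-0.553, -0.44, 0.44, 0.553]
force: [0.2, -0.3, 0.2]
finger_gap: 0.1
```

play_rows(targets=[0, 0.003, 0, 0, 0, 0.006, 0, 0, 0, 0.006, 0, 0])

```text
time_s: 5.05
eef_pos: [563.2, -365.5, 62.8]
orientation: [-0.553, -0.44, 0.44, 0.553]
force: [-0.7, 0.1, 1.2]
finger_gap: -0.0
```

play_rows(targets=[0, 0.003, 0, 0, 0, 0.003, 0, 0])

```text
time_s: 5.25
eef_pos: [563.5, -366.5, 61.1]
orientation: [0.554, 0.44, -0.44, -0.553]
force: [-1.2, -0.5, 3.0]
finger_gap: 0.2
```

play_rows(targets=[0, -0.04, 0, 0, 0, -0.09, 0, 0, 0, -0.14, 0, 0, 0, -0.19, 0, 0, 0, -0.23, 0, 0, 0, -0.23, 0, 0, 0.05, -0.23, 0, 0, 0.1, -0.23, -0.035, 0, 0.105, -0.23, -0.035, 0, 0.105, -0.23, -0.035, 0], claw=1)

```text
time_s: 6.25
eef_pos: [623.3, -266.0, 288.4]
orientation: [-0.55, -0.443, 0.442, 0.553]
force: [0.0, 0.3, -0.4]
finger_gap: 85.5
```

```bash
python3 - <<'E'
from st import *
im,d=get_image("side");cv2.imwrite("pics/s3.png",cv2.resize(im[150:330,220:420][...,::-1],None,fx=3.3,fy=3.3,interpolation=cv2.INTER_CUBIC))
W=cloud("side",d).reshape(-1,3);Q=(W-O)@P
q=Q[(Q[:,2]>40)&(Q[:,2]<155)&(Q[:,1]<-72)&(Q[:,1]>-140)&(abs(Q[:,0]+13)<10)]
print("tab",len(q),np.percentile(q,[3,50,97],axis=0).round(1).tolist(),np.polyfit(q[:,1],q[:,2],1))
for r in trace("side","handle_grip")[:1]:
    w=Q[r["region"].ravel()];print(r["score"],np.nanpercentile(w,[3,50,97],axis=0).round())
E
python3 st.py 24.7 0 194
```

```text
6.25 world [ 623.3 -266.   288.4] press [ 22.7   5.  288.4] toolaxes in press
 [[-0.006 -0.002 -1.   ]
 [ 1.     0.004 -0.006]
 [ 0.004 -1.     0.002]] [ 0.   0.3 -0.4] 85.50909027804398
tab 250 [[-22.5, -111.5, 51.0], [-13.4, -93.4, 67.3], [-3.8, -73.1, 84.4]] [  0.81398216 143.09759731]
0.73 [[  9. -10. 111.]
 [ 20.  -5. 200.]
 [ 37.   6. 245.]]
6.35 world [ 620.2 -272.   289.3] press [ 21.1  -1.5 289.3] toolaxes in press
 [[ 0.002 -0.002 -1.   ]
 [ 1.    -0.002  0.002]
 [-0.002 -1.     0.002]] [-0.7 -1.1 -0.1] 85.34699263514443
shift m [ 0.0017  0.0953 -0.0038]
```

View pics/s3.png

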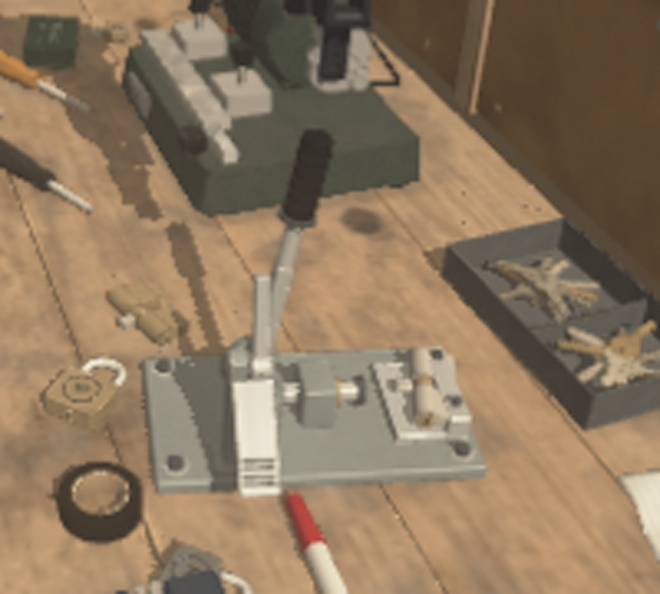

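play_rows(targets=[0.001, 0.03, -0.004, 0, 0.001, 0.06, -0.004, 0, 0.001, 0.085, -0.004, 0, 0.001, 0.095, -0.004, 0, 0.001, 0.095, -0.004, 0])

```text
time_s: 6.85
eef_pos: [623.3, -272.7, 193.7]
orientation: [-0.553, -0.438, 0.441, 0.555]
force: [-0.0, 0.6, 1.0]
finger_gap: 85.6
```

play_rows(targets=[0, 0, 0, 0, 0, 0, 0, 0, 0, 0, 0, 0, 0, 0, 0, 0, 0, 0, 0, 0, 0, 0, 0, 0, 0, 0, 0, 0, 0, 0, 0, 0], claw=0)

```text
time_s: 7.65
eef_pos: [625.7, -270.7, 196.3]
orientation: [0.554, 0.441, -0.44, -0.553]
force: [-0.2, 1.3, 4.8]
finger_gap: 20.8
```

```bash
python3 st.py 24.7 0 194
python3 - <<'E'
from h import *
im,d=get_image("side");cv2.imwrite("pics/s4.png",cv2.resize(im[150:330,220:420][...,::-1],None,fx=3.3,fy=3.3,interpolation=cv2.INTER_CUBIC))
E
```

```text
7.65 world [ 625.7 -270.7  196.3] press [ 26.2   0.9 196.3] toolaxes in press
 [[ 0.001  0.001 -1.   ]
 [ 1.     0.     0.001]
 [ 0.    -1.    -0.001]] [-0.2  1.3  4.8] 20.82572657336702
shift m [-0.001   0.0023  0.0015]
```

View pics/s4.png

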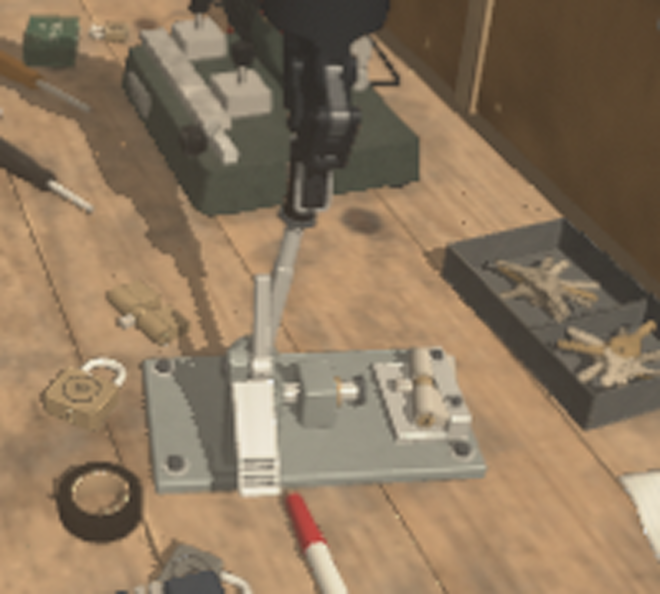

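play_rows(targets=[0, -0.001, 0.008, 0, 0, -0.0016, 0.0165, 0, 0, -0.0016, 0.033, 0, 0, 0, 0.049, 0, 0, 0.0033, 0.0655, 0, 0, 0.008, 0.081, 0, 0, 0.0146, 0.0965, 0, 0, 0.0225, 0.111, 0, 0, 0.027, 0.118, 0, 0, 0.027, 0.118, 0])

```text
time_s: 8.7
eef_pos: [512.4, -244.8, 170.2]
orientation: [0.555, 0.442, -0.439, -0.551]
force: [2.2, 0.9, 7.7]
finger_gap: 20.9
```

```bash
python3 st.py -106.3 0 157
```

```text
8.7 world [ 512.4 -244.8  170.2] press [-90.1   0.9 170.2] toolaxes in press
 [[ 0.001  0.008 -1.   ]
 [ 1.    -0.     0.001]
 [-0.    -1.    -0.008]] [2.2 0.9 7.7] 20.868968462691576
shift m [-0.0009  0.0131  0.0163]
```

play_rows(targets=[0, 0.0025, 0.0035, 0, 0, 0.005, 0.0067, 0, 0, 0.0075, 0.01, 0, 0, 0.01, 0.013, 0, 0, 0.012, 0.015, 0, 0, 0.0135, 0.0167, 0, 0, 0.0135, 0.0167, 0, 0, 0.0135, 0.0167, 0])

```text
time_s: 9.5
eef_pos: [496.2, -241.1, 157.3]
orientation: [0.555, 0.442, -0.439, -0.551]
force: [0.3, 1.2, 11.6]
finger_gap: 20.5
```

```bash
python3 st.py -106.3 0 157
```

```text
9.5 world [ 496.2 -241.1  157.3] press [-106.7    0.9  157.3] toolaxes in press
 [[ 0.001  0.007 -1.   ]
 [ 1.    -0.     0.001]
 [-0.    -1.    -0.007]] [ 0.3  1.2 11.6] 20.515486451787133
shift m [-0.0009  0.0003 -0.0003]
```

play_rows(targets=[0, 0.001, 0.001, 0, 0, 0.002, 0.0025, 0, 0, 0.002, 0.0025, 0, 0, 0.002, 0.0025, 0, 0, 0.002, 0.0025, 0, 0, 0.002, 0.0025, 0])

```text
time_s: 10.1
eef_pos: [494.1, -240.7, 155.3]
orientation: [0.555, 0.442, -0.439, -0.551]
force: [0.6, 2.7, 11.0]
finger_gap: 20.7
```

Run:
```python
from st import *
im,d=get_image("side");cv2.imwrite("pics/s5.png",cv2.resize(im[150:330,220:420][...,::-1],None,fx=3.3,fy=3.3,interpolation=cv2.INTER_CUBIC))
Q=((cloud("side",d)-O)@P).reshape(-1,3)
r=trace("side","lever")
if r:
    w=Q[r[0]["region"].ravel()];w=w[(w[:,2]>70)&(abs(w[:,1])<12)];k=np.polyfit(w[:,2]-50,w[:,0],1);print(r[0]["score"],len(w),"lever angle~",.15-np.arctan(k[0]))
```

```text
10.1 world [ 494.1 -240.7  155.3] press [-108.9    0.8  155.3] toolaxes in press
 [[ 0.001  0.007 -1.   ]
 [ 1.    -0.001  0.001]
 [-0.001 -1.    -0.007]] [ 0.6  2.7 11. ] 20.730290440409203
0.95 363 lever angle~ 0.7927846967583972
```

View pics/s5.png

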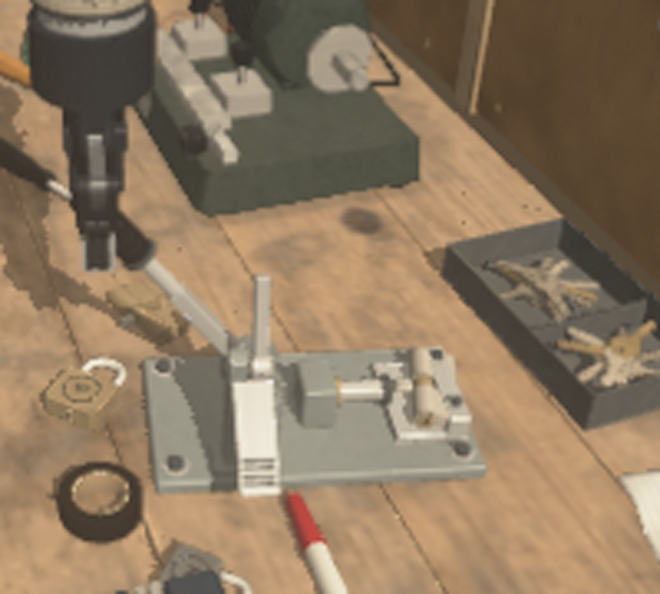

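play_rows(targets=[0, 0.002, 0.002, 0, 0, 0.003, 0.004, 0, 0, 0.003, 0.004, 0, 0, 0.003, 0.004, 0, 0, 0.003, 0.004, 0])

```text
time_s: 10.7
eef_pos: [490.9, -240.0, 152.1]
orientation: [0.556, 0.442, -0.439, -0.551]
force: [3.0, 1.6, 8.5]
finger_gap: 20.5
```

```bash
cat > la.py <<'E'
from st import *
im,d=get_image("side")
Q=((cloud("side",d)-O)@P).reshape(-1,3)
r=trace("side","lever")
w=Q[r[0]["region"].ravel()];w=w[(w[:,2]>95)&(abs(w[:,1])<12)];k=np.polyfit(w[:,2]-50,w[:,0],1);print(len(w),"lever angle~",.15-np.arctan(k[0]),.15+np.median(np.arctan2(-w[:,0],w[:,2]-50)))
E
python3 la.py
```

```text
10.7 world [ 490.9 -240.   152.1] press [-112.1    0.8  152.1] toolaxes in press
 [[ 0.001  0.009 -1.   ]
 [ 1.    -0.001  0.001]
 [-0.001 -1.    -0.009]] [3.  1.6 8.5] 20.547023630585013
274 lever angle~ 0.8066364842635568 0.7876989179293047
```

play_rows(targets=[0, 0.001, 0.002, 0, 0, 0.002, 0.003, 0, 0, 0.002, 0.003, 0, 0, 0.002, 0.003, 0, 0, 0.002, 0.003, 0, 0, 0.002, 0.003, 0])

```text
time_s: 11.4
eef_pos: [489.3, -239.6, 150.4]
orientation: [0.557, 0.443, -0.438, -0.55]
force: [4.7, 0.9, 8.6]
finger_gap: 20.7
```

```bash
for i in 1 2 3; do python3 la.py; done
```

```text
11.4 world [ 489.3 -239.6  150.4] press [-113.7    0.9  150.4] toolaxes in press
 [[ 0.     0.012 -1.   ]
 [ 1.    -0.001  0.   ]
 [-0.001 -1.    -0.012]] [4.7 0.9 8.6] 20.7309174180364
295 lever angle~ 0.803806965819478 0.7984131140772344
11.5 world [ 489.3 -239.6  150.4] press [-113.7    0.8  150.4] toolaxes in press
 [[ 0.     0.012 -1.   ]
 [ 1.    -0.001  0.   ]
 [-0.001 -1.    -0.012]] [ 3.7 -0.   7.6] 20.391293229394847
275 lever angle~ 0.8121384180420385 0.7979212832184326
11.6 world [ 489.3 -239.6  150.4] press [-113.8    0.9  150.4] toolaxes in press
 [[ 0.     0.012 -1.   ]
 [ 1.    -0.001  0.   ]
 [-0.001 -1.    -0.012]] [4.4 0.3 8.5] 20.169821133643186
321 lever angle~ 0.822066103746648 0.8008981662354631
```

```bash
python3 -c "
from station import *
print(finish_job());s=get_state();print(s['time_s'],s['eef_pos'],s['force'],s['finger_gap'])"
```

```text
the job is handed in; nothing more can be done
None
the job is handed in; nothing more can be done
```

I flipped the catch over by its thumb tab, then gripped the lever's black grip, pulled it forward to its stop and handed in while still holding it, at about 11.6 s. The hand-in gave no verdict.

- **Catch:** after the flip, the tab's slope in the side camera gave about 1.34 rad. The later pictures show the bar upright.
- **Lever angle:** the estimates don't quite agree. The side camera gave about 0.80–0.82 rad, and I think it reads a little low because it mostly sees the lever's upper face. The finger position implies about 0.9 rad, which is past the 0.85 stop, so the pads probably slipped a little. In the last small pushes the lever reading barely changed. On the final one the tool fell short of its command and the sideways force rose, so I take the lever to be at the stop.
- **Grip:** the fingers stayed closed on the grip at about 20.5 mm. The measured tool force was about 9–10 N; finger contact force was not measured directly.
- **Other things on the bench:** I did not measure them again. The items visible in the last side picture looked unmoved; some were outside that crop.

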